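Next portion size on the grain filler

TASK

The next order is one portion size larger: with a light fingertip on top of the console's black knurled dial, not gripping it, turn it one click clockwise so that its white pointer clicks in at the orange dot. Push the open white tub along the table, without lifting or tipping it, under the filler's spout until it stops in the V-shaped guide. Only when both are done, press the green start button right down and let it come up; leave the red stop button and the other things on the bench alone.

Things in the scene. Friction and masses are not known exactly. Their poses are not given: they have to be found in the camera images.
- console: grey control box, 160 (x) x 210 (y) x 85 mm high, fixed to the table; origin at the centre of its underside, z up, its -x side (operator's side) towards the robot. On its flat top, in its own x, y: the dial at (0, 45) mm, the green start button at (-35, -60) mm, the red stop button at (35, -60) mm
- dial_mid (a point): centre of the top face of the dial, 101 mm above the table: a black disc 60 mm across on an upright axis, edge knurled, top ribbed, white pointer line. A fixed steel guard ring round it (66 mm inside, 78 outside) ends 2 mm below its top, so it is turned by a fingertip pressed on its top with about 10 N, some 23 mm out from the axis, and swept round; friction about 1.1. Over 40 N harms it
- dial_pointer (a point): tip of the white pointer line on the dial's top face, 27 mm from its axis; it turns with the dial
- dial (a joint): angle of the dial, rad, growing clockwise seen from above, 0 to 4.19. Clicks are 0.5236 (30 degrees) apart: 0, 0.524, 1.047, 1.571, 2.094.. A sprung detent needs about 0.03 N m to leave; past half way it draws the dial by itself into the next click when let go. Starts in the click at 1.571; the orange dot (pointer along the console's +x) is at 2.094
- start (a joint): travel of the green start button, m: 0 up, 0.006 fully down (5 N); sprung, counts as pressed beyond 0.004
- start_top (a point): centre of the top of the green start button (28 mm across, top 22 mm above the console's top, pressed straight down)
- stop (a joint): travel of the red stop button, m: 0 up, 0.006 fully down; not to be pressed
- tub: open round white plastic tub with a blue rim, 120 mm across (123 at the rim, 114 at the base), 100 mm high, about 0.11 kg, loose, standing on the table in front of the filler; origin at the centre of its underside, z up. It slides easily: push low on its side, below 70 mm
- tub_mouth (a point): centre of the tub's mouth, 100 mm above its underside
- filler: steel grain filler, fixed: cabinet 220 mm wide (y), 85 to 365 mm in x, 550 high with its hopper. Origin on the table, 4 mm short of where the centre of a tub standing home comes; -x is its front, so the tub is pushed along its +x. The V-shaped guide: two upright plates 60 mm long, 33 to 68 mm above the table, 43 degrees either side of +x, faces 61.5 mm from the origin; open to the front
- spout (a point): lower end of the filler's round spout (blue collar, 46 mm across), 132 mm above the table, 12 mm in +x from the filler's origin; the chute runs from it up and back (+x) to the cabinet
- jar_sesame: closed jar with beige contents and white lid, 89 mm across, 120 mm high; a bystander, origin at the centre of its underside
- jar_pepper: closed jar with red contents and white lid, 89 mm across, 120 mm high; a bystander, origin at the centre of its underside
- jar_beans: closed jar with near-black contents and white lid, 89 mm across, 120 mm high; a bystander, origin at the centre of its underside
- oil_bottle: amber bottle with red cap, 62 mm across, 230 mm high; a bystander, origin at the centre of its underside
- tub_lid: blue and white round lid, 128 mm across, 10 mm thick, lying on the table; a bystander, origin at the centre of its underside
- scoop: aluminium scoop with black handle, 210 x 68 x 38 mm, lying on the table; a bystander, origin under the joint of handle and blade
- calculator: black desk calculator, 150 x 105 x 18 mm; a bystander, origin at the centre of its underside
Things that resemble listed ones, but are neither listed nor needed, are in the scene too. What is shaped like the tub but turquoise is not meant.

How it is judged:
On the way, in this order (a step that is already met when the one before it is completed fails the run):
1. the dial stands in the click at the orange dot and the tub stands upright under the spout (value of joint dial between 1.9944 and 2.1944 rad and horizontal distance between tub_mouth and spout below 0.02 m and angle between tub's own z axis and vertical below 0.08 rad and height (world z) of tub below 0.005 m), for 0.2 s.
2. the green start button is pressed down (value of joint start above 0.004 m), for 0.05 s.
At the end, for the whole second after the job is handed in: The dial rests in the click at the orange dot (within 0.1 rad of 2.094), the tub stands upright on the table, at rest, the centre of its mouth within 20 mm of the spout's axis, and the start button has been pressed beyond 4 mm and is up again (all of step 1 and value of joint start below 0.001 m and linear speed of tub below 0.01 m/s); the robot touches nothing.
It fails at once if start pressed before the dial and the tub were both set (value of joint start above 0.003 m and not (value of joint dial between 1.9944 and 2.1944 rad and (horizontal distance between tub_mouth and spout below 0.02 m and angle between tub's own z axis and vertical below 0.08 rad and height (world z) of tub below 0.005 m))).
It fails at once if the stop button was pressed (value of joint stop above 0.003 m).
It fails at once if the tub was lifted or tipped (height (world z) of tub above 0.012 m or angle between tub's own z axis and vertical above 0.35 rad).
It fails at once if the fingers gripped or bore down on the dial with more than 40 N (contact force between the fingers and dial above 40 N).
It fails at once if a bystander was moved more than 25 mm (distance of any of jar_sesame, jar_pepper, jar_beans, oil_bottle, tub_lid, scoop, calculator from where it was at the start of the episode above 0.025 m).
It also fails if it takes over 61 s, if anything falls off the work surface, if the arm or the gripper's body presses on something with over 40 N, if the wrist force passes 120 N, or if a joint passes its speed limit or range.

ROBOT

A 6-joint arm with a two-finger parallel gripper is mounted at the origin on the work surface. World frame = base frame: x ahead of the robot, y to its left, z up, the work surface at z = 0. Lengths are in m, angles in rad, forces in N, time in s.
With the tool pointing down it reaches from about 0.375 to 0.9 m from the base axis. Payload 3.1 kg.
Tool frame: the origin (TCP) lies at the very end of the fingers, on their centre line; the grasp point (between the pads) lies 19 mm behind it; x points along the fingers, y is the direction in which the jaws open and shut, and the axes are right-handed (so a half turn about x gives the same grasp; the last joint's range is limited). The gripper opens to 85 mm and grips with 20 to 120 N. Pads are 22 mm wide; open, the fingers measure 114 mm over their backs; the gripper's body (76 mm by 85 mm) begins 54 mm behind the grasp point. The pads swing forward as they close: fully open they stand 13 mm farther back than shut.
Start: joints at [-1.397, 0.527, 1.433, -0, 1.181, -0.178], TCP at [0.216, -0.586, 0.231] pointing down, gripper open.
Joint ranges: [-3.08, 3.08], [-0.75, 2.2], [0.22, 2.44], [-1.43, 4.57], [0, 2.65], [-2.85, 2.85]. Speed limits (rad/s): [2.79, 2.79, 3.14, 3.14, 3.14, 3.14].

INTERFACE

Orientations are given as a 3x3 rotation matrix whose columns are the frame's x, y, z axes.
In Python, from bench import state, get_image, job_done gives the robot as it stands.
- The arm moves only by the tool carry_out, never from a script. Its argument "series" is text: rows parted by semicolons, each of 7 numbers parted by spaces: the turn, a rotation vector about the world's x, y, z in units of 6 degrees (1.0 is 6 degrees), then the shift along the world's x, y, z in units of 40 mm (1.0 is 40 mm), then the opening, from -1 (shut) to 1 (fully open). A call has exactly 8 rows; each row shifts and turns the commanded pose from where the row before left it; what a row does not reach is not made up. A row lasts 1/10 s, in which the tool goes at most 50 mm and 8.59 degrees, less where a joint would pass 70% of its speed; a pose out of reach is approached as far as the arm can. A call is refused whole if a number of a shift passes 1 or a number of a turn 1, either way. A call with a gripper value outside its range is refused whole. The fingers move at their own pace and stop on an object; "force" is the grip in N (left out, the last holds). Time passes only in rows, so rows that do not move let the fingers close, or fill a call up. It gives the time, the measured TCP pose, the force and the opening at its end, in the units of the state.
- state(): the state, without advancing time (a new reading comes with each control period).
- get_image(name): name is "scene" or "top"; returns a dict with "pixels" (384x512x3 uint8, red, green, blue), "fx", "fy", "cx", "cy" (pixels), "view" (4x4, takes a point from world to camera coordinates). Camera axes: x right, y down, z forward; pixel columns grow to the right and rows downward; lengths in m; the calibration is good to about 2 mm. A picture is of the moment at which its call begins. There is no depth.
- job_done(): hands the job in, once; it reports no verdict.
The state is a dict: "time": time; "qpos": joint angles; "joint_velocities": joint speeds; "effort": joint torques, N m; "tcp_pos": TCP position; "tcp_rot": TCP orientation; "contact_force": force on the tool from outside, world axes, zero at the start; "wrist_torque": the same for the moment, N m; "grip_width": finger opening in m.
Only numpy, scipy, OpenCV 4.12 (cv2) and the standard library are available. Lean on these libraries where they do the work, as an engineer would, in place of code of your own. Each camera call takes 0.05 s, during which the arm holds its last target. There are 200 camera calls.

## Working session

There is one attempt and no reset: what is moved stays moved. The work goes in short steps, Python scripts to look and compute and a tool call to move; the robot and the scene stay as the last step left them, time stands still between calls to the robot, and variables do not carry over. Pictures are saved under pics/ and viewed, about 8 in all and at most 12, crops included, and the job is handed in when it is done.

Besides the shell and the picture viewer there is one more tool, called after "Emit:" as name(argument=value, ...) on one line, values as JSON. carry_out: Moves the arm, as the interface text tells. Its arguments: {"type":"object","properties":{"series":{"type":"string"},"force":{"type":"number"}},"required":["series"]}

```bash
mkdir -p pics; cat > h.py <<'E'
import numpy as np, cv2
from bench import state, get_image, job_done
def grab(n,f):
    d=get_image(n); cv2.imwrite(f,cv2.cvtColor(d["pixels"],cv2.COLOR_RGB2BGR))
    np.savez(''+n+'.npz',**d); return d
def load(n): return np.load(''+n+'.npz')
def proj(d,p):
    c=d["view"]@np.append(p,1); return d["fx"]*c[0]/c[2]+d["cx"], d["fy"]*c[1]/c[2]+d["cy"]
def unproj(d,u,v,z):
    V=d["view"];R=V[:3,:3];t=V[:3,3];o=-R.T@t
    r=R.T@np.array([(u-d["cx"])/d["fx"],(v-d["cy"])/d["fy"],1]); return o+r*(z-o[2])/r[2]
def crop(n,x,y,w,h,s,f):
    im=cv2.cvtColor(load(n)["pixels"],cv2.COLOR_RGB2BGR)[y:y+h,x:x+w]
    cv2.imwrite(f,cv2.resize(im,None,fx=s,fy=s,interpolation=cv2.INTER_CUBIC))
E
python3 - <<'E'
from h import *
for n in("scene","top"):
    d=grab(n,f"pics/{n}0.png"); V=d["view"]; print(n,d["fx"],-V[:3,:3].T@V[:3,3],V[2,:3])
a=cv2.imread("pics/scene0.png");b=cv2.imread("pics/top0.png")
s=state();print(s["tcp_rot"],s["grip_width"],s["time"])
E
```

```text
scene 434.14000939772023 [ 1.22747301 -0.58070087  1.18746481] [-0.52437343  0.39746017 -0.75303248]
top 477.3372917351196 [ 2.94884297e-01 -1.67699115e-03  1.68309271e+00] [ 1.15923223e-01  2.97290414e-04 -9.93258133e-01]
[[-3.62411148e-04  3.45471879e-01 -9.38429033e-01]
 [ 1.95470342e-03 -9.38427057e-01 -3.45471907e-01]
 [-9.99998024e-01 -1.95955331e-03 -3.35198638e-04]] 0.08520940739141487 0.1
```

View pics/scene0.png

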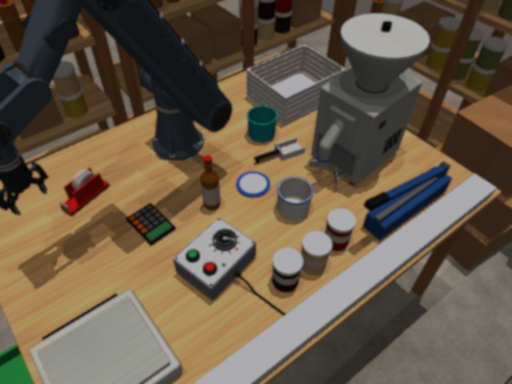

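View pics/top0.png

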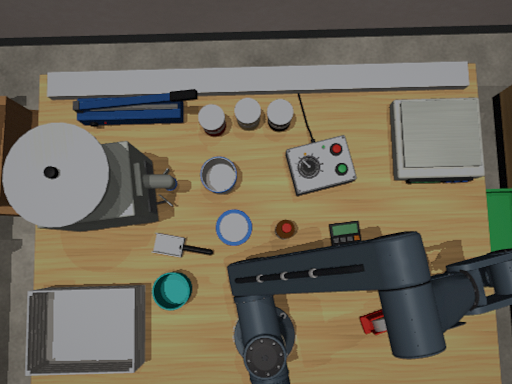

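```bash
python3 - <<'E'
from h import *
crop("top",275,125,90,80,8,"pics/c1.png")
crop("top",125,140,125,100,6,"pics/c2.png")
crop("scene",165,60,240,240,2.5,"pics/c3.png")
E
```

```text
(no output)
```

View pics/c1.png

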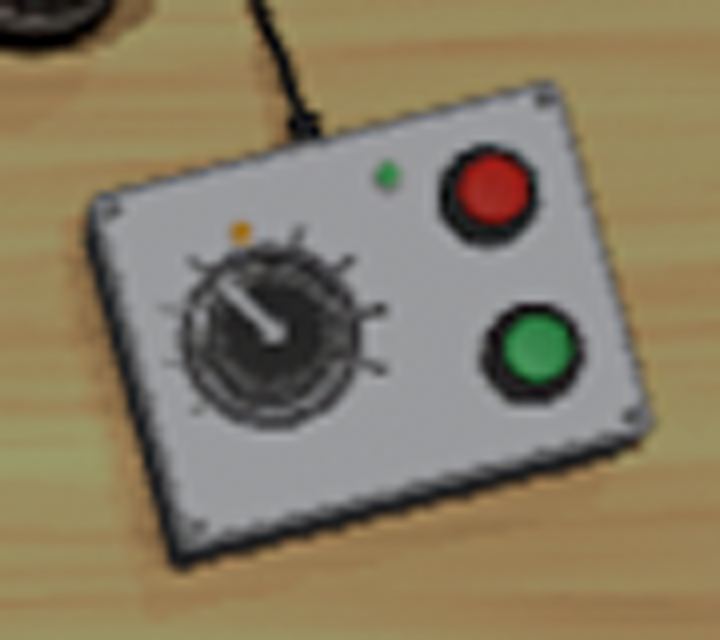

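View pics/c2.png

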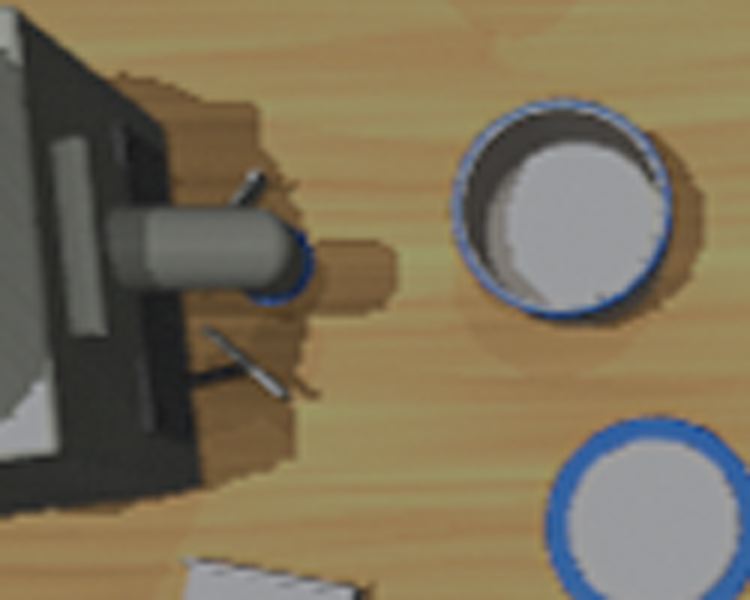

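View pics/c3.png

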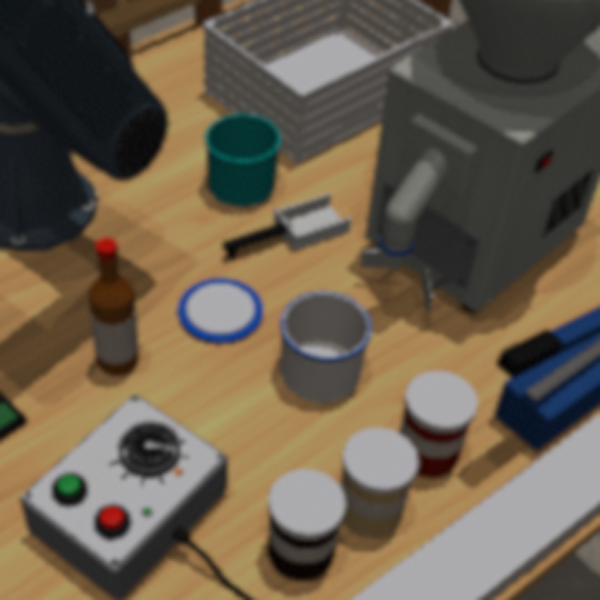

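```bash
python3 - <<'E'
from h import *
t=load("top");s=load("scene")
T=lambda X,Y,x0,y0,k,z:unproj(t,x0+(X+.5)/k-.5,y0+(Y+.5)/k-.5,z)
C=lambda X,Y,z:T(X,Y,275,125,8,z)
F=lambda X,Y,z:T(X,Y,125,140,6,z)
S=lambda X,Y,z:unproj(s,165+(X+.5)/2.5-.5,60+(Y+.5)/2.5-.5,z)
ang=lambda v:np.degrees(np.arctan2(v[1],v[0]))
np.set_printoptions(precision=4,suppress=True)
g,r,d=C(540,348,.107),C(495,188,.107),C(272,337,.101)
print("green",g,S(68,486,.107),"red",r,S(113,517,.107),"dial",d,S(150,446,.101))
print("yaw g->r",ang(r-g))
# fit pose from corners+features
M=np.array([[-.035,-.06],[.035,-.06],[0,.045],[.08,.105],[.08,-.105],[-.08,-.105]])
W=np.array([g,r,d,C(93,200,.085),C(553,85,.085),C(648,422,.085)])[:,:2]
mc,wc=M.mean(0),W.mean(0);H=(M-mc).T@(W-wc);U,_,Vt=np.linalg.svd(H);R=Vt.T@U.T
o=wc-R@mc;print("console",o,"yaw",np.degrees(np.arctan2(R[1,0],R[0,0])));print("resid mm",1e3*(W-(M@R.T+o)))
for n,p in(("green",M[0]),("red",M[1]),("dial",M[2])):print(n,R@p+o)
p=C(222,283,.101);print("pointer ang",ang(p-d),"dot",ang(C(241,232,.085)-d))
tub=F(562,208,.1);print("tub",tub,S(326,327,.1))
sp=F(271,262,.132);print("spout",sp,S(400,247,.132))
a,b=F(205,330,.068),F(287,397,.068);print("plate",a,b,ang(a-b)); print("plate2 end",F(260,175,.068))
for n,q in(("lid",F(655,520,.01)),("bottle",T(287,229,0,0,1,.22)),("pepper",T(211,117,0,0,1,.12)),("ses",T(248,110,0,0,1,.12)),("beans",T(280,112,0,0,1,.12))):print(n,q)
E
```

```text
green [ 0.5532 -0.274   0.107 ] [ 0.5568 -0.2776  0.107 ] red [ 0.6216 -0.2582  0.107 ] [ 0.6247 -0.2593  0.107 ] dial [ 0.5618 -0.1629  0.101 ] [ 0.5649 -0.1646  0.101 ]
yaw g->r 12.994823105234044
console [ 0.5728 -0.2066] yaw 13.365826756046438
resid mm [[ 0.5455 -0.9519]
 [ 0.9107 -1.3328]
 [-0.6466 -0.0958]
 [-0.8732 -4.6363]
 [-4.6303  1.7549]
 [ 4.6939  5.262 ]]
green [ 0.5526 -0.2731]
red [ 0.6207 -0.2569]
dial [ 0.5624 -0.1628]
pointer ang 40.57546072474996 dot 11.55558852252016
tub [0.5442 0.1407 0.1   ] [0.5484 0.1376 0.1   ]
spout [0.5134 0.2974 0.132 ] [0.5186 0.2982 0.132 ]
plate [0.4844 0.3473 0.068 ] [0.445  0.3009 0.068 ] 49.68484958239668
plate2 end [0.5728 0.3158 0.068 ]
lid [0.3729 0.0973 0.01  ]
bottle [ 0.3505 -0.0778  0.22  ]
pepper [0.7361 0.1603 0.12  ]
ses [0.757  0.0355 0.12  ]
beans [ 0.7472 -0.0719  0.12  ]
```

Candidates: tub = white with blue rim at top (219,175), not the turquoise one (172,291) or the flat lid (234,228). Start button = green at (342,169), not the red one (336,149) or the LED (323,147). The dial is at (309,167), with its pointer about 30° short of the orange dot at (305,154). The crops confirm these choices. Next I move to the dial with the gripper shut.

Emit:
carry_out(series="0 0 0.84 0.534 0.695 0 -1;0 0 0.84 0.534 0.695 0 -1;0 0 0.84 0.534 0.695 0 -1;0 0 0.84 0.534 0.695 0 -1;0 0 0.84 0.534 0.695 0 -1;0 0 0.84 0.534 0.695 0 -1;0 0 0.84 0.534 0.695 0 -1;0 0 0.84 0.534 0.695 0 -1", force=30)

```text
time: 0.9
tcp_pos: [0.3874, -0.3626, 0.231]
tcp_rot: [[-0.0, 0.872, -0.489], [0.001, -0.489, -0.872], [-1.0, -0.001, -0.0]]
contact_force: [0.9, -0.7, 0.6]
grip_width: -0.0001
```

Emit:
carry_out(series="0 0 0.84 0.534 0.695 -0.25 -1;0 0 0.84 0.534 0.695 -0.25 -1;0 0 0.84 0.534 0.695 -0.25 -1;0 0 0.84 0.534 0.695 -0.25 -1;0 0 0.84 0.534 0.695 -0.25 -1;0 0 0.84 0.534 0.695 -0.25 -1;0 0 0.84 0.534 0.695 -0.25 -1;0 0 0.84 0.534 0.695 -0.25 -1")

```text
time: 1.7
tcp_pos: [0.5582, -0.1403, 0.1505]
tcp_rot: [[-0.001, 0.981, 0.192], [0.0, 0.192, -0.981], [-1.0, -0.001, -0.0]]
contact_force: [0.6, -0.9, -0.5]
grip_width: 0.0
```

Emit:
carry_out(series="0 0 0 0 0 -0.4 -1;0 0 0 0 0 -0.3 -1;0 0 0 0 0 -0.2 -1;0 0 0 0 0 -0.15 -1;0 0 0 0 0 -0.1 -1;0 0 0 0 0 0 -1;0 0 0 0 0 0 -1;0 0 0 0 0 0 -1")

```text
time: 2.5
tcp_pos: [0.558, -0.1421, 0.1059]
tcp_rot: [[0.001, 0.982, 0.188], [-0.0, 0.188, -0.982], [-1.0, 0.001, 0.001]]
contact_force: [0.2, -0.2, 0.4]
grip_width: 0.0
```

```bash
python3 - <<'E'
from h import *
d=grab("scene","pics/s1.png");crop("scene",170,190,120,110,6,"pics/s1c.png")
s=state();print(s["tcp_pos"],s["contact_force"])
E
```

```text
[ 0.5580105  -0.1419649   0.10583967] [ 0.65067912 -0.50608801 -0.16064181]
```

View pics/s1c.png

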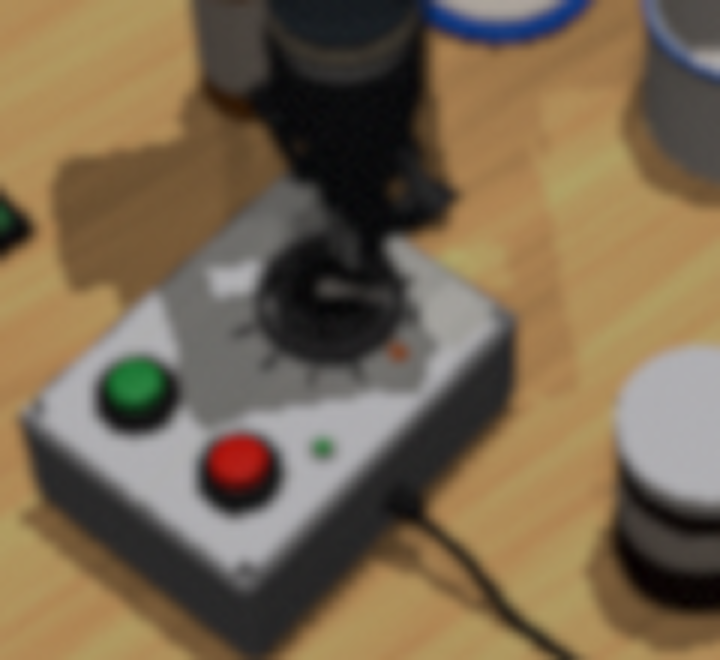

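The fingertip sits over the far rim of the dial at about (370,245) in the crop, and the pointer still aims right at (385,295). I'll lower it gently.

Emit:
carry_out(series="0 0 0 0 0 -0.04 -1;0 0 0 0 0 -0.04 -1;0 0 0 0 0 -0.03 -1;0 0 0 0 0 0 -1;0 0 0 0 0 0 -1;0 0 0 0 0 0 -1;0 0 0 0 0 0 -1;0 0 0 0 0 0 -1")

```text
time: 3.35
tcp_pos: [0.5578, -0.1416, 0.1011]
tcp_rot: [[0.0, 0.982, 0.188], [0.0, 0.188, -0.982], [-1.0, 0.0, -0.0]]
contact_force: [-0.3, 0.5, 4.1]
grip_width: 0.0
```

Contact, at 4 N. One millimetre more.

Emit:
carry_out(series="0 0 0 0 0 -0.01 -1;0 0 0 0 0 -0.005 -1;0 0 0 0 0 0 -1;0 0 0 0 0 0 -1;0 0 0 0 0 0 -1;0 0 0 0 0 0 -1;0 0 0 0 0 0 -1;0 0 0 0 0 0 -1")

```text
time: 4.15
tcp_pos: [0.5579, -0.1416, 0.101]
tcp_rot: [[0.0, 0.982, 0.188], [-0.0, 0.188, -0.982], [-1.0, 0.0, 0.0]]
contact_force: [-1.6, 1.5, 6.8]
grip_width: 0.0002
```

Emit:
carry_out(series="0 0 0 0 0 -0.015 -1;0 0 -0.83 0.05 0.01 0 -1;0 0 -0.83 0.05 0.007 0 -1;0 0 -0.83 0.05 0.003 0 -1;0 0 -0.83 0.05 -0.003 0 -1;0 0 -0.83 0.05 -0.007 0 -1;0 0 -0.83 0.05 -0.01 0 -1;0 0 0 0 0 0 -1")

```text
time: 4.95
tcp_pos: [0.5704, -0.1414, 0.1009]
tcp_rot: [[0.001, 0.945, -0.328], [0.0, -0.328, -0.945], [-1.0, 0.001, -0.001]]
contact_force: [-0.8, 1.4, 9.1]
grip_width: -0.0
```

```bash
python3 - <<'E'
from h import *
d=grab("scene","pics/s2.png");crop("scene",195,215,60,50,10,"pics/s2c.png")
s=state();print(s["tcp_pos"],s["contact_force"])
E
```

```text
[ 0.5703683  -0.14140356  0.10092358] [-0.79046187  2.88965117  9.41219199]
```

View pics/s2c.png

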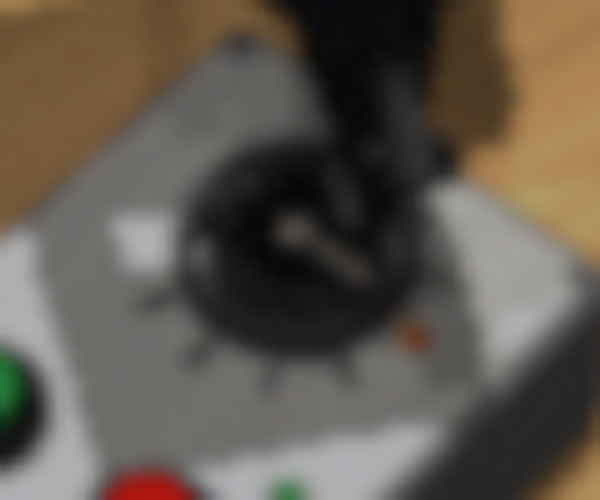

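The pointer has swung to aim near the dot at about (410,335). I lift off and move to stage behind the tub.

Emit:
carry_out(series="0 0 0 0 0 0.5 -1;0 0 0 0 0 1 -1;0 0 0.83 0 0.75 0 -1;0 0 0.83 0 0.75 0 -1;0 0 0.83 0 0.75 0 0.2;0 0 0.83 0 0.75 0 0.2;0 0 0.83 0 0.75 0 0.2;0 0 0.83 -0.1 0.8 0 0.2")

```text
time: 5.8
tcp_pos: [0.5661, 0.0411, 0.1593]
tcp_rot: [[0.001, 0.982, 0.191], [-0.0, 0.191, -0.982], [-1.0, 0.001, 0.0]]
contact_force: [0.4, -0.3, 0.4]
grip_width: 0.051
```

```bash
python3 - <<'E'
from h import *
d=grab("scene","pics/s3.png");grab("top","pics/t3.png")
a=cv2.resize(cv2.imread("pics/s3.png")[215:265,195:255],None,fx=6.5,fy=6.5,interpolation=cv2.INTER_CUBIC)
b=cv2.resize(cv2.imread("pics/t3.png")[140:190,285:345],None,fx=6.5,fy=6.5,interpolation=cv2.INTER_CUBIC)
cv2.imwrite("pics/d3.png",np.hstack([a,b]))
s=state();print(s["tcp_pos"],s["contact_force"],s["grip_width"])
E
```

```text
[0.56428577 0.04376624 0.15913724] [-0.53431424 -0.92582897 -0.17817123] 0.05091420605025944
```

View pics/d3.png

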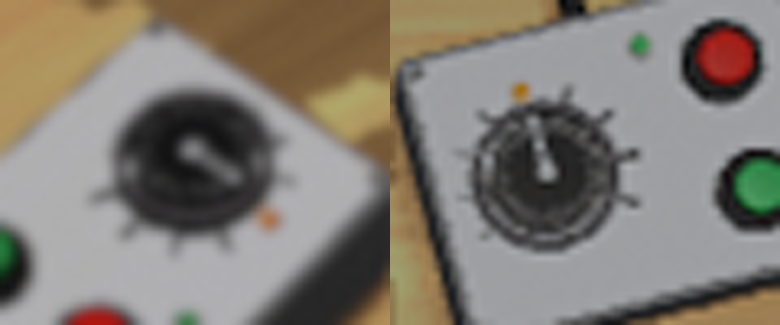

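The dial is in the click at the orange dot: in the top view the pointer lies about 13° left of image-up, which is the console's +x. Now I tilt and lower behind the tub.

Emit:
carry_out(series="0.74 0.143 0 0 -0.03 -0.38 0.2;0.74 0.143 0 0 -0.03 -0.38 0.2;0.74 0.143 0 0 0 -0.38 0.2;0.74 0.143 0 0 0 -0.38 0.2;0.74 0.143 0 0 0 -0.38 0.2;0.74 0.143 0 0 0 -0.4 0.2;0 0 0 0 0 -0.4 0.2;0 0 0 0 0 -0.4 0.2")

```text
time: 6.7
tcp_pos: [0.5657, 0.0369, 0.0343]
tcp_rot: [[-0.086, 0.982, 0.166], [0.447, 0.187, -0.875], [-0.891, -0.001, -0.455]]
contact_force: [-1.3, -0.8, 0.4]
grip_width: 0.0511
```

```bash
python3 - <<'E'
from h import *
d=grab("scene","pics/s4.png");crop("scene",195,80,200,170,3.5,"pics/s4c.png")
s=state();print(s["tcp_pos"],s["contact_force"],s["tcp_rot"])
E
```

```text
[0.56416876 0.03783863 0.03232326] [ 0.00953105  0.56990453 -0.86792392] [[-0.08978252  0.98216385  0.16520675]
 [ 0.44716586  0.18796984 -0.874477  ]
 [-0.88993359 -0.00463793 -0.45606655]]
```

View pics/s4c.png

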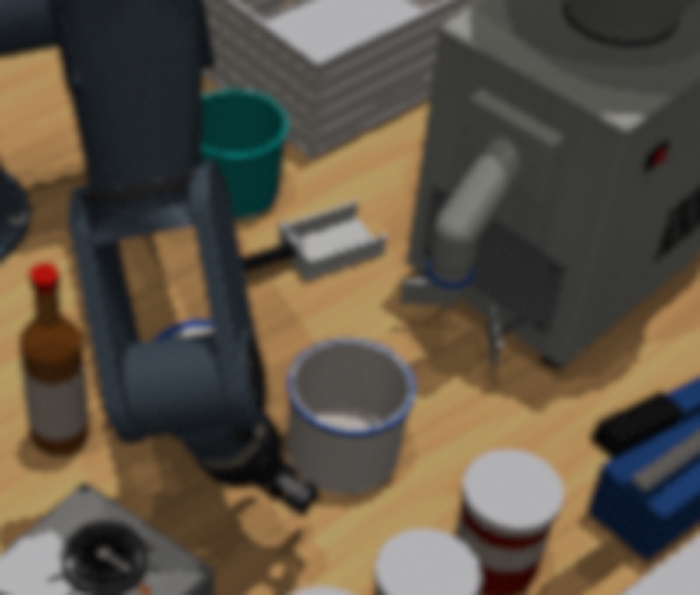

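The shut-in fingers sit just behind the tub, tip at about (300,490) in the crop, and the line through the tub to the spout is clear. I push.

Emit:
carry_out(series="0 0 0 -0.06 0.3 0 0.2;0 0 0 -0.06 0.3 0 0.2;0 0 0 -0.05 0.25 0 0.2;0 0 0 -0.05 0.25 0 0.2;0 0 0 -0.05 0.25 0 0.2;0 0 0 -0.05 0.25 0 0.2;0 0 0 -0.05 0.25 0 0.2;0 0 0 -0.05 0.25 0 0.2")

```text
time: 7.55
tcp_pos: [0.5491, 0.1226, 0.0359]
tcp_rot: [[-0.086, 0.982, 0.168], [0.448, 0.188, -0.874], [-0.89, -0.0, -0.456]]
contact_force: [-0.7, -1.0, 1.3]
grip_width: 0.0511
```

Emit:
carry_out(series="0 0 0 -0.05 0.25 0 0.2;0 0 0 -0.05 0.25 0 0.2;0 0 0 -0.05 0.25 0 0.2;0 0 0 -0.05 0.25 0 0.2;0 0 0 -0.04 0.2 0 0.2;0 0 0 -0.04 0.2 0 0.2;0 0 0 -0.03 0.15 0 0.2;0 0 0 -0.02 0.1 0 0.2")

```text
time: 8.35
tcp_pos: [0.5355, 0.1885, 0.0357]
tcp_rot: [[-0.087, 0.982, 0.168], [0.448, 0.189, -0.874], [-0.89, -0.001, -0.456]]
contact_force: [-0.5, -1.1, 1.2]
grip_width: 0.0511
```

```bash
python3 - <<'E'
from h import *
grab("scene","pics/s5.png");grab("top","pics/t5.png")
a=cv2.resize(cv2.imread("pics/s5.png")[110:230,270:370],None,fx=4,fy=4,interpolation=cv2.INTER_CUBIC)
b=cv2.resize(cv2.imread("pics/t5.png")[130:250,135:235],None,fx=4,fy=4,interpolation=cv2.INTER_CUBIC)
cv2.imwrite("pics/d5.png",np.hstack([a,b]))
s=state();print(s["tcp_pos"],s["contact_force"])
E
```

```text
[0.53534166 0.18858605 0.03569611] [-0.03193132  0.23506204  0.35604597]
```

View pics/d5.png

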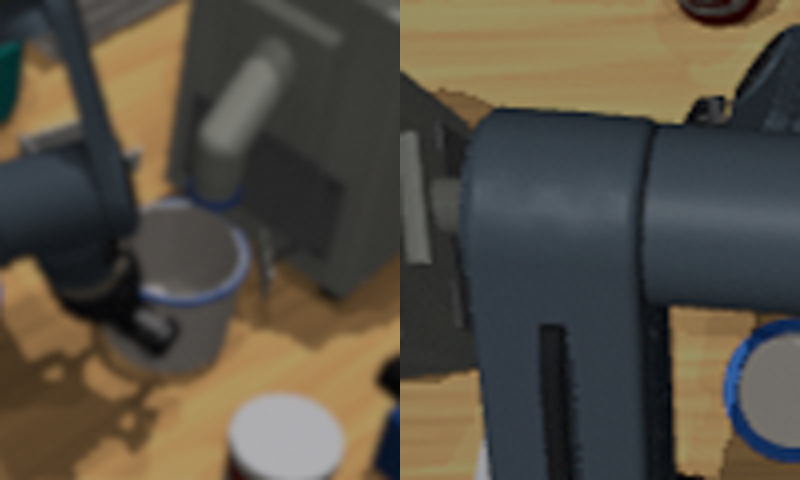

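The tub slides upright, with its rim still about 40 mm short of the spout. Before the last stretch I check how close the wrist yoke is to the chute.

```bash
python3 - <<'E'
from h import *
s=cv2.imread("pics/s5.png");t=load("top");sc=load("scene")
# ladder of heights for yoke's leading edge seen in top at (152,178) and (152,195)
for (u,v),c in (((152,175),(0,255,255)),((154,200),(0,255,0))):
    for z in np.arange(.15,.56,.05):
        p=unproj(t,u,v,z);q=proj(sc,p);print((u,v),round(z,2),p[:2].round(3),np.round(q,0))
        cv2.circle(s,(int(q[0]),int(q[1])),1,c,-1)
cv2.imwrite("pics/d6.png",cv2.resize(s[30:250,170:400],None,fx=2.7,fy=2.7,interpolation=cv2.INTER_CUBIC))
print(state()["qpos"])
E
```

```text
(152, 175) 0.15 [0.539 0.352] [341. 152.]
(152, 175) 0.2 [0.531 0.34 ] [339. 141.]
(152, 175) 0.25 [0.523 0.328] [337. 130.]
(152, 175) 0.3 [0.516 0.317] [335. 118.]
(152, 175) 0.35 [0.508 0.305] [333. 105.]
(152, 175) 0.4 [0.5   0.294] [331.  92.]
(152, 175) 0.45 [0.492 0.282] [329.  78.]
(152, 175) 0.5 [0.484 0.271] [326.  63.]
(152, 175) 0.55 [0.476 0.259] [324.  47.]
(154, 200) 0.15 [0.458 0.345] [323. 140.]
(154, 200) 0.2 [0.452 0.334] [321. 130.]
(154, 200) 0.25 [0.447 0.322] [320. 119.]
(154, 200) 0.3 [0.442 0.311] [318. 107.]
(154, 200) 0.35 [0.436 0.3  ] [316.  95.]
(154, 200) 0.4 [0.431 0.288] [314.  82.]
(154, 200) 0.45 [0.426 0.277] [312.  69.]
(154, 200) 0.5 [0.42  0.266] [310.  54.]
(154, 200) 0.55 [0.415 0.255] [308.  39.]
[-0.09926221  0.79618004  1.73061251  0.61383317  0.86174062 -0.75316407]
```

View pics/d6.png

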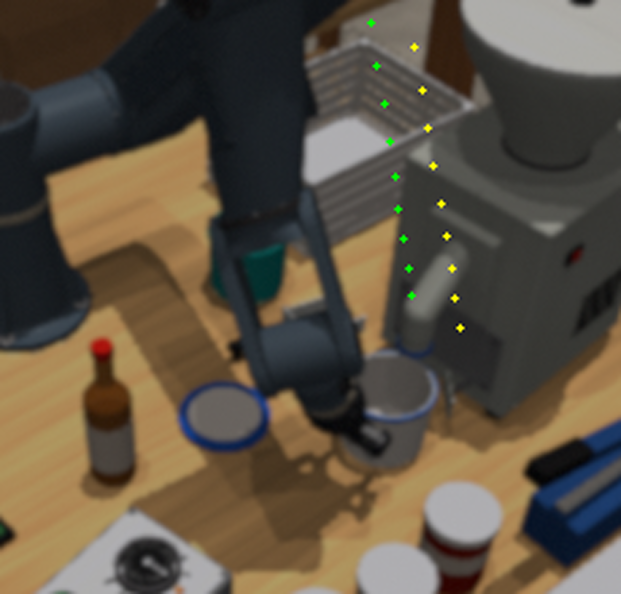

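The ladder falls on no part of the arm, so the part covering the chute in the top view is the high elbow. The wrist yoke, edge at (355,350), stays behind and beside the spout at (415,340). I continue slowly.

Emit:
carry_out(series="0 0 0 -0.02 0.1 0 0.2;0 0 0 -0.02 0.1 0 0.2;0 0 0 -0.02 0.1 0 0.2;0 0 0 -0.02 0.1 0 0.2;0 0 0 -0.02 0.1 0 0.2;0 0 0 -0.02 0.1 0 0.2;0 0 0 -0.02 0.1 0 0.2;0 0 0 0 0 0 0.2")

```text
time: 9.25
tcp_pos: [0.5297, 0.2167, 0.0358]
tcp_rot: [[-0.087, 0.982, 0.168], [0.448, 0.189, -0.874], [-0.89, -0.001, -0.456]]
contact_force: [-0.1, -0.5, -0.1]
grip_width: 0.0512
```

Emit:
carry_out(series="0 0 0 -0.01 0.05 0 0.2;0 0 0 -0.01 0.05 0 0.2;0 0 0 0 0.03 0 0.2;0 0 0 0 0.03 0 0.2;0 0 0 0 0 0 0.2;0 0 0 0 0 0 0.2;0 0 0 0 0 0 0.2;0 0 0 0 0 0 0.2")

```text
time: 10.05
tcp_pos: [0.5293, 0.2223, 0.0357]
tcp_rot: [[-0.087, 0.982, 0.167], [0.448, 0.188, -0.874], [-0.89, -0.001, -0.456]]
contact_force: [-0.9, 0.1, 1.6]
grip_width: 0.0509
```

Emit:
carry_out(series="0 0 0 0 0.03 0 0.2;0 0 0 0 0.03 0 0.2;0 0 0 0 0.03 0 0.2;0 0 0 0 0 0 0.2;0 0 0 0 0 0 0.2;0 0 0 0 0 0 0.2;0 0 0 0 0 0 0.2;0 0 0 0 0 0 0.2")

```text
time: 10.85
tcp_pos: [0.5293, 0.2259, 0.0357]
tcp_rot: [[-0.087, 0.982, 0.167], [0.448, 0.188, -0.874], [-0.89, -0.001, -0.456]]
contact_force: [-0.3, -1.7, 0.5]
grip_width: 0.0513
```

```bash
python3 - <<'E'
from h import *
d=grab("scene","pics/s7.png");im=cv2.resize(cv2.imread("pics/s7.png")[125:205,285:365],None,fx=7,fy=7,interpolation=cv2.INTER_CUBIC)
cv2.imwrite("pics/d7.png",im)
F=[state()["contact_force"] for _ in range(3)];print(F,state()["tcp_pos"])
b=cv2.cvtColor(cv2.imread("pics/s7.png"),cv2.COLOR_BGR2HSV)
m=cv2.inRange(b,(105,110,50),(125,255,255))[130:205,285:365]
ys,xs=np.nonzero(m);print(len(xs))
# predicted rim ellipse for the home hypothesis, and fit of centre
from scipy.optimize import least_squares
pts=np.c_[xs+285,ys+130].astype(float)
W=np.array([unproj(d,u,v,.098)[:2] for u,v in pts])
W=W[(np.abs(np.hypot(*(W-[.517,.289]).T)-.061)<.02)]
r=least_squares(lambda c:np.hypot(*(W-c).T)-.0612,[.517,.289],loss='soft_l1',f_scale=.003);print(r.x,len(W),np.abs(r.fun).mean())
E
```

```text
[array([-0.5681034 , -1.24766871, -0.40132452]), array([-0.5681034 , -1.24766871, -0.40132452]), array([-0.5681034 , -1.24766871, -0.40132452])] [0.52928923 0.22593292 0.0357138 ]
12
[0.51486172 0.28257127] 5 0.0011691230142956393
```

Emit:
carry_out(series="0 0 0 0 0.04 0 0.2;0 0 0 0 0.04 0 0.2;0 0 0 0 0.04 0 0.2;0 0 0 0 0 0 0.2;0 0 0 0 0 0 0.2;0 0 0 0 0 0 0.2;0 0 0 0 0 0 0.2;0 0 0 0 0 0 0.2")

```text
time: 11.7
tcp_pos: [0.5295, 0.2271, 0.0355]
tcp_rot: [[-0.086, 0.982, 0.17], [0.443, 0.19, -0.876], [-0.893, 0.0, -0.451]]
contact_force: [-1.6, -16.6, 6.5]
grip_width: 0.051
```

Emit:
carry_out(series="0 0 0 0 0.03 0 0.2;0 0 0 0 0.03 0 0.2;0 0 0 0 0 0 0.2;0 0 0 0 0 0 0.2;0 0 0 0 0 0 0.2;0 0 0 0 0 0 0.2;0 0 0 0 0 0 0.2;0 0 0 0 0 0 0.2")

```text
time: 12.5
tcp_pos: [0.5295, 0.2274, 0.0354]
tcp_rot: [[-0.085, 0.982, 0.171], [0.44, 0.191, -0.877], [-0.894, 0.0, -0.448]]
contact_force: [-4.7, -25.2, 9.5]
grip_width: 0.0509
```

It is stopped against the guide: 25 N, and the fingertip no longer advances. I back straight off.

Emit:
carry_out(series="0 0 0 0.01 -0.1 0 0.2;0 0 0 0.02 -0.15 0 0.2;0 0 0 0.04 -0.2 0 0.2;0 0 0 0.06 -0.3 0 0.2;0 0 0 0.08 -0.4 0 0.2;0 0 0 0.1 -0.5 0 0.2;0 0 0 0.1 -0.5 0.3 -1;-0.5 -0.1 0 0.1 -0.5 0.6 -1")

```text
time: 13.3
tcp_pos: [0.5494, 0.1243, 0.07]
tcp_rot: [[-0.08, 0.983, 0.168], [0.4, 0.186, -0.898], [-0.913, -0.004, -0.408]]
contact_force: [0.2, 0.7, -0.9]
grip_width: 0.0228
```

Emit:
carry_out(series="-0.65 -0.126 0 0 -0.6 0.7 -1;-0.65 -0.126 0 0 -0.6 0.7 -1;-0.65 -0.126 0 0 -0.6 0.7 -1;-0.65 -0.126 0 0 -0.6 0.7 -1;-0.65 -0.126 0 0 -0.6 0.4 -1;-0.65 -0.126 0 0 -0.6 0 -1;0 0 0 0 -0.6 0 -1;0 0 0 0 -0.5 0 -1")

```text
time: 14.1
tcp_pos: [0.5496, -0.0623, 0.2002]
tcp_rot: [[0.0, 0.982, 0.189], [0.003, 0.189, -0.982], [-1.0, 0.001, -0.003]]
contact_force: [-0.2, -0.6, -0.6]
grip_width: -0.0002
```

```bash
python3 - <<'E'
from h import *
grab("scene","pics/s8.png");grab("top","pics/t8.png")
a=cv2.resize(cv2.imread("pics/s8.png")[120:260,200:360],None,fx=2.8,fy=2.8,interpolation=cv2.INTER_CUBIC)
b=cv2.resize(cv2.imread("pics/t8.png")[130:270,140:260],None,fx=2.8,fy=2.8,interpolation=cv2.INTER_CUBIC)
cv2.imwrite("pics/d8.png",np.hstack([a,b]))
s=state();print(s["tcp_pos"],s["contact_force"],s["qpos"],s["tcp_rot"])
from scipy.optimize import least_squares
for n in("scene","top"):
    d=load(n);h=cv2.cvtColor(d["pixels"],cv2.COLOR_RGB2HSV)
    m=cv2.inRange(h,(103,90,40),(128,255,255));ys,xs=np.nonzero(m)
    W=np.array([unproj(d,u,v,.098)[:2] for u,v in zip(xs,ys)])
    W=W[(np.abs(np.hypot(*(W-[.516,.289]).T)-.061)<.012)]
    r=least_squares(lambda c:np.hypot(*(W-c).T)-.0612,[.517,.289],loss='soft_l1',f_scale=.002);print(n,r.x,len(W),np.abs(r.fun).mean())
E
```

```text
[ 0.55006846 -0.06386672  0.19993577] [-0.27942246  0.4291656   0.49451036] [-0.3190695   0.4720469   1.64602646  0.00356687  1.02401783 -0.5071636 ] [[ 4.85055919e-04  9.82707372e-01  1.85164750e-01]
 [ 3.04853791e-03  1.85162459e-01 -9.82703195e-01]
 [-9.99995236e-01  1.04114776e-03 -2.90600654e-03]]
scene [0.5157543  0.28449109] 29 0.0013628421773387576
top [0.51832957 0.28611635] 69 0.0012624593233000535
```

View pics/d8.png

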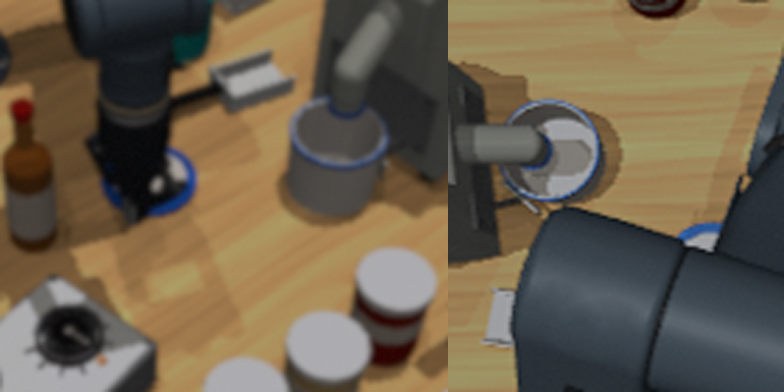

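The tub stands upright against the guide with the spout inside its rim: left crop, spout end (345,110) within rim centre (338,135). Its mouth measures about 12 mm from my spout estimate. The pointer is still at the orange dot (102,360). Now the start button.

Emit:
carry_out(series="0 0 0 0.02 -0.75 0 -1;0 0 0 0.02 -0.75 0 -1;0 0 0 0.02 -0.75 0 -1;0 0 0 0.02 -0.75 0 -1;0 0 0 0.03 -0.75 0 -1;0 0 0 0 -0.75 0 -1;0 0 0 0 -0.6 -0.3 -1;0 0 0 0 -0.18 -0.3 -1")

```text
time: 15.0
tcp_pos: [0.5544, -0.2747, 0.1755]
tcp_rot: [[0.001, 0.983, 0.186], [0.003, 0.186, -0.983], [-1.0, 0.002, -0.003]]
contact_force: [-0.1, -0.2, -0.6]
grip_width: 0.0002
```

Emit:
carry_out(series="0 0 0 0 0 -0.5 -1;0 0 0 0 0 -0.4 -1;0 0 0 0 0 -0.3 -1;0 0 0 0 0 -0.2 -1;0 0 0 0 0 -0.1 -1;0 0 0 0 0 0 -1;0 0 0 0 0 0 -1;0 0 0 0 0 0 -1")

```text
time: 15.8
tcp_pos: [0.5546, -0.2723, 0.1165]
tcp_rot: [[0.001, 0.982, 0.189], [0.003, 0.189, -0.982], [-1.0, 0.002, -0.003]]
contact_force: [0.0, -0.5, -1.0]
grip_width: -0.0001
```

Emit:
carry_out(series="0 0 0 0 -0.05 -0.1 -1;0 0 0 0 0 -0.1 -1;0 0 0 0 0 -0.1 -1;0 0 0 0 0 -0.1 -1;0 0 0 0 0 -0.03 -1;0 0 0 0 0 0 -1;0 0 0 0 0 0 -1;0 0 0 0 0 0 -1")

```text
time: 16.6
tcp_pos: [0.5544, -0.2745, 0.1009]
tcp_rot: [[0.001, 0.982, 0.189], [0.003, 0.189, -0.982], [-1.0, 0.001, -0.003]]
contact_force: [-3.7, 0.8, 15.1]
grip_width: -0.0003
```

The button is at its stop: tip at 0.101 m, 15 N. I lift off.

Emit:
carry_out(series="0 0 0 0 0 0.2 -1;0 0 0 0 0 0.4 -1;0 0 0 0 0 0.6 -1;0 0 0 0 0 0.7 -1;0 0 0 0 0 0.5 -1;0 0 0 0 0 0.1 -1;0 0 0 0 0 0 -1;0 0 0 0 0 0 -1")

```text
time: 17.4
tcp_pos: [0.5533, -0.2735, 0.197]
tcp_rot: [[-0.002, 0.982, 0.188], [0.006, 0.188, -0.982], [-1.0, -0.001, -0.006]]
contact_force: [0.1, 0.6, -0.1]
grip_width: -0.0004
```

```bash
python3 - <<'E'
from h import *
from scipy.optimize import least_squares
for n in("scene","top"):
    d=grab(n,f"pics/{n}9.png");h=cv2.cvtColor(d["pixels"],cv2.COLOR_RGB2HSV)
    m=cv2.inRange(h,(103,90,40),(128,255,255));ys,xs=np.nonzero(m)
    W=np.array([unproj(d,u,v,.098)[:2] for u,v in zip(xs,ys)])
    W=W[(np.abs(np.hypot(*(W-[.516,.289]).T)-.061)<.012)]
    r=least_squares(lambda c:np.hypot(*(W-c).T)-.0612,[.517,.289],loss='soft_l1',f_scale=.002);print(n,r.x,len(W))
# dial pointer: brightest pixels inside the dial, scene view
d=load("scene");g=cv2.cvtColor(d["pixels"],cv2.COLOR_RGB2GRAY)
c=np.array([.5649,-.1646]);B=[]
for a in range(0,360,5):
    q=[proj(d,[c[0]+r*np.cos(np.radians(a)),c[1]+r*np.sin(np.radians(a)),.101]) for r in(.010,.014,.018)]
    B.append(np.mean([cv2.getRectSubPix(g,(1,1),p)[0,0] for p in q]))
print("pointer angle",[5*i for i in np.argsort(B)[::-1][:3]])
s=state();print(s["tcp_pos"],s["contact_force"],s["time"])
E
```

```text
scene [0.51622572 0.28461859] 28
top [0.51836294 0.28607579] 66
pointer angle [np.int64(15), np.int64(20), np.int64(10)]
[ 0.55330074 -0.27346709  0.19679646] [-0.20206942 -0.04351795  0.23634564] 17.5
```

The pointer is at about 15° (expected 13°), the tub hasn't moved, and the arm is clear of everything. I hand in.

```bash
python3 -c "from bench import job_done; print(job_done())"
```

```text
the job is handed in; nothing more can be done
None
```

All three steps are done and the job is handed in, at 17.5 s on the robot's clock.

- **Dial:** I turned it one click clockwise with the shut fingertip at about 9 N. The last check had the pointer at about 15°, where the console's +x is about 13°, so it is in the click at the orange dot.
- **Tub:** I pushed it low on its side until it stopped solidly in the V-guide at 25 N, and it looked upright. It did not move when I backed off or pressed start.
- **Start button:** I pressed it last, down to its stop (tip at 0.101 m, 15 N), and lifted the arm about 95 mm clear. I did not check in an image that the button came back up. I stayed away from the red stop button and saw no contact with the bystanders.

One check disagreed slightly: the tub's mouth measured about 12–13 mm from my spout estimate, where 8 mm is expected for a tub fully home. That is within the 20 mm limit. I put the difference down to a few mm of error in the spout position, since the push had stopped firmly.

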